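# Load the flange tray and hold the sprung keeper

## Task

Slide the tin tray of brass flanges by its fin handle all the way home into the slotted fixture, keeping the flanges in the tray. Then take the upright post of the sprung keeper arm, swing the arm round across the mouth behind the tray until it meets its stop, and finish while still holding it there against its spring with the fingers, so that I can pin it. Do not disturb the key top, the pricking tool or the wrench.

Things in the scene. Friction and masses are not known exactly. Their poses are not given: they have to be found in the camera images.
- fixture: Slotted fixture fixed to the bench: two walnut rails with steel lips and a back wall, no floor (the tray slides on the bench top). Origin on the bench, mid slot; +x is the way the tray goes in, the mouth is at -x. Slot 94 mm wide (y -47 to 47), from x = -45 mm to the back wall's inner face at x = 55 mm. Lips 22 to 26 mm above the bench overhang the slot 9 mm each side.
- fixture_mouth (a point): Middle of the fixture's mouth on the bench, at the fixture's x = -45 mm, axes as the fixture's. Low steel flares, 14 mm high, widen the mouth to about 125 mm at x = -72 mm. On the -y side a steel hanger carries the keeper's round pivot body (28 mm across) and a stop lug, 40 mm high, at the fixture's x = -94, y = -68 mm.
- keeper_pivot (a point): Top of the keeper arm's vertical pivot axis, 46 mm above the bench, fixed on the fixture at its x = -105 mm, y = -90 mm.
- keeper (a joint): Angle of the sprung keeper arm, rad. 0: at rest, pointing back from the mouth (190 deg counter-clockwise from the fixture's +x, from above). Grows clockwise from above; at 1.745 it meets its hard stop, pointing along the fixture's +y, 10 mm behind the fin of a tray that is home. The spring drives it back to 0: at the post about 2 N at the start, 8 N at the stop. It does not latch.
- keeper_post (a point): Centre of the top of the upright beech post at the keeper arm's end, 100 mm from the pivot axis. Post 14 mm in diameter, 55 mm long, its top 100 mm above the bench; below it a brass collar 20 mm across. The arm is a steel bar 11 mm wide, 31 to 41 mm above the bench. The round post can turn between the fingers.
- tray: Tin tray, loose, 110 mm long (x) by 90 mm wide (y), walls 18 mm high, 3 mm thick, two cross walls making three pockets; 0.3 to 0.5 kg loaded. Origin at the centre of its underside. It goes in +x end first; the fin handle stands at the -x end. Fully home its origin is over the fixture's origin with x axes alike, its +x end on the back wall.
- tray_fin (a point): Centre of the top of the tray's beech fin handle: 12 mm thick (tray y), 34 mm long (tray x, from x = -55 to -89 mm), its top 52 mm above the bench, clear of the fixture when the tray is home. Pinch it across its thickness from above.
- flange1: Brass flange one, loose, 14 by 30 mm, 14 mm high with two lugs, lying in the pocket nearest the fin of the tray. Origin at the centre of its underside.
- flange2: Brass flange two, loose, 14 by 30 mm, 14 mm high with two lugs, lying in the middle pocket of the tray. Origin at the centre of its underside.
- flange3: Brass flange three, loose, 14 by 30 mm, 14 mm high with two lugs, lying in the pocket farthest from the fin of the tray. Origin at the centre of its underside.
- key_top: Ivory-coloured celluloid key top, 23 by 142 mm, 4 mm thick. Lies on the bench, origin at the centre of its underside, length along its own y. Bystander, leave alone.
- pricker: Bone-handled pricking tool with needles, 18 mm thick, 135 mm long. Lies on the bench, origin at the centre of its underside, length along its own y. Bystander, leave alone.
- capstan_wrench: Capstan wrench with beech handle and forked steel end, 24 mm thick, 160 mm long. Lies on the bench, origin at the centre of its underside, length along its own y. Bystander, leave alone.

How it is judged:
By the outcome, as a careful person would: the job done as asked, in the order asked, and still so for the second after the job is handed in, while the arm keeps its last pose, push and grip.
It also fails if it takes over 59 s, if anything falls off the work surface, if the arm or the gripper's body presses on something with over 40 N, if the wrist force passes 120 N, or if a joint passes its speed limit or range.

## Robot

A 6-joint arm with a two-finger parallel gripper is mounted at the origin on the work surface. World frame = base frame: x ahead of the robot, y to its left, z up, the work surface at z = 0. Lengths are in mm, angles in rad, forces in N, time in s.
With the tool pointing down it reaches from about 400 to 925 mm from the base axis. Payload 12.5 kg.
Tool frame: the origin (TCP) lies between the finger pads; the fingertips stand 19 mm ahead of it and the grasp point (between the pads) is the TCP (env.tips_ahead is the distance from the TCP to the fingertips, in mm); z points along the fingers, y is the line along which they close (so a half turn about z gives the same grasp; the last joint's range is limited). The gripper opens to 95 mm and grips with 3 to 60 N. Pads are 20 mm wide; open, the fingers measure 119 mm over their backs; the gripper's body (75 mm by 180 mm) begins 59 mm behind the grasp point.
Start: joints at [1.154, 0.491, 1.559, -0, 1.092, -0.106], TCP at [191.12, 595.078, 233.661] pointing down, gripper open.
Joint ranges: [-3.1, 3.1], [-0.84, 2.19], [0.05, 2.79], [-1.13, 4.28], [0.06, 2.93], [-2.69, 2.69]. Speed limits (rad/s): [2.22, 2.22, 2.79, 3.14, 3.14, 3.14].

## Interface

Orientations are given as [roll, pitch, yaw] about the fixed x, y, z axes, in that order (R = Rz(yaw) Ry(pitch) Rx(roll)).
In Python, from cell import env gives the robot as it stands.
- The arm moves only by the shell command python3 -m crank 'ROWS'. ROWS is JSON, a list of rows, each a list of 5 numbers: the shift along the tool's x, y, z in mm, then the turn about the tool's z in degrees, then the finger opening in mm, from 0 to 95.1. In form: [[dx, dy, dz, yaw, grip], ...]. A call has 1 to 10 rows; each row is the pose to reach, as a shift and turn from the pose commanded when the call began, along the tool's axes at that moment; what a row does not reach only later rows make up. A row lasts 1/12 s, in which the tool goes at most 41.7 mm and 7.16 degrees, less where a joint would pass 70% of its speed; a pose out of reach is approached as far as the arm can. A call with a gripper value outside its range is refused whole. The fingers move at their own pace and stop on an object; the grip force is fixed at half the most. Time passes only in rows, so rows that repeat a pose let the fingers close. It gives the time, the measured TCP pose, the force, the opening and the grip force at its end, in the units of the state.
- env.state(): the state, without advancing time (a new reading comes with each control period).
- env.read_camera(name): name is "scene" or "top"; returns a dict with "img" (384x512x3 uint8, blue, green, red), "K" (3x3 intrinsics, pixels), "pose" (4x4, takes a point from camera to world coordinates). Camera axes: x right, y down, z forward; pixel columns grow to the right and rows downward; lengths in mm; the calibration is good to about 2 mm. A picture is of the moment at which its call begins. There is no depth.
- env.job_done(): hands the job in; it is judged then, once.
The state is a dict: "t": time; "joints": joint angles; "qvel": joint speeds; "tau": joint torques, N m; "eef_pos": TCP position; "tcp_rot": TCP orientation; "ft_force": force on the tool from outside, world axes, zero at the start; "moment": the same for the moment, N m; "opening": opening from 0.0 (shut) to 1.0 (fully open); "grip_force": force on a finger pad.
Only numpy, scipy, OpenCV 4.12 (cv2) and the standard library are available. Lean on these libraries where they do the work, as an engineer would, in place of code of your own. Each camera call takes 0.05 s, during which the arm holds its last target. There are 200 camera calls.

## Working session

There is one attempt and no reset: what is moved stays moved. The work goes in short steps, Python scripts to look and compute and a shell command to move; the robot and the scene stay as the last step left them, time stands still between calls to the robot, and variables do not carry over. Pictures are saved under pics/ and viewed, at most 10 in all, crops included, and the job is handed in when it is done.

```bash
mkdir -p pics; ls; python3 - <<'E'
from cell import env
import cv2,numpy as np
for n in("top","scene"):
    c=env.read_camera(n); cv2.imwrite(f"pics/{n}0.png",c["img"]); np.savez(f"{n}0.npz",**c); print(n,c["K"].tolist(),c["pose"].round(3).tolist())
print(env.state())
E
```

```text
pics
top [[405.58935505910466, 0.0, 246.82440902376436], [0.0, 405.58935505910466, 193.90243278417134], [0.0, 0.0, 1.0]] [[0.015, -0.985, 0.171, 428.361], [-1.0, -0.014, 0.005, -19.398], [-0.002, -0.171, -0.985, 967.252], [0.0, 0.0, 0.0, 1.0]]
scene [[404.7391326916512, 0.0, 258.0774160546369], [0.0, 404.7391326916512, 195.65695122147613], [0.0, 0.0, 1.0]] [[-0.567, 0.472, -0.674, 1237.035], [0.823, 0.31, -0.475, 407.998], [-0.015, -0.825, -0.565, 608.134], [0.0, 0.0, 0.0, 1.0]]
{'t': 0.1, 'joints': array([ 1.15443249e+00,  4.91442989e-01,  1.55938151e+00,  3.05208543e-05,
        1.09170717e+00, -1.05597284e-01]), 'qvel': array([-0.00080319,  0.00095651,  0.0005281 ,  0.00030035, -0.00279426,
        0.00077292]), 'tau': array([ 3.37796657e-03, -6.13619757e+01, -2.58603913e+01,  6.94258860e-02,
        4.70161659e-02, -8.98233202e-05]), 'eef_pos': array([191.00842204, 594.89168789, 233.15756069]), 'tcp_rot': array([-3.14066172e+00, -1.25893843e-04,  2.83081197e+00]), 'ft_force': array([0.53007593, 0.63054455, 0.1958373 ]), 'moment': array([ 0.0176123 , -0.0041424 ,  0.06454915]), 'grip_force': 0.0, 'opening': 0.9980297133002359}
```

View pics/top0.png

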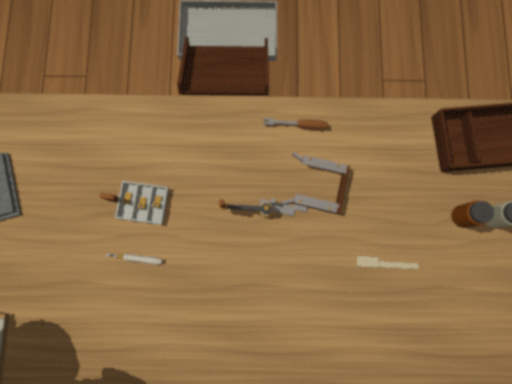

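View pics/scene0.png

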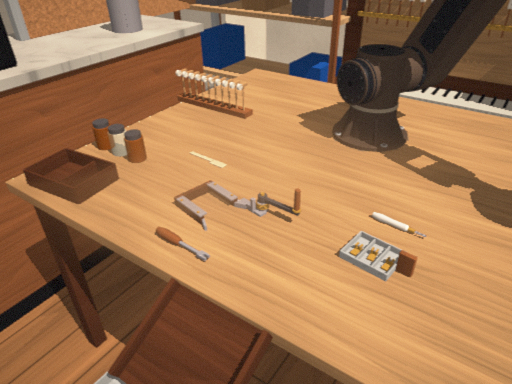

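The top view shows the tray at about (143,203) with its fin at (108,197). The fixture's rails are at (322,165) and (318,203) and its back wall is at (344,190). The keeper post top is at (222,204) and the pivot is near (267,209). The pricker (135,259), wrench (297,124) and key top (388,264) are all clear of the path.

```bash
python3 - <<'E'
import cv2
a=cv2.imread("pics/top0.png"); b=cv2.imread("pics/scene0.png")
r=lambda i,k:cv2.resize(i,None,fx=k,fy=k,interpolation=cv2.INTER_CUBIC)
A=r(a[150:234,96:180],4.7); B=r(a[140:225,212:358],5.4)
cv2.imwrite("pics/c1.png",B)
cv2.imwrite("pics/c2.png",r(a[170:235,90:180],8))
E
```

```text
(no output)
```

View pics/c1.png

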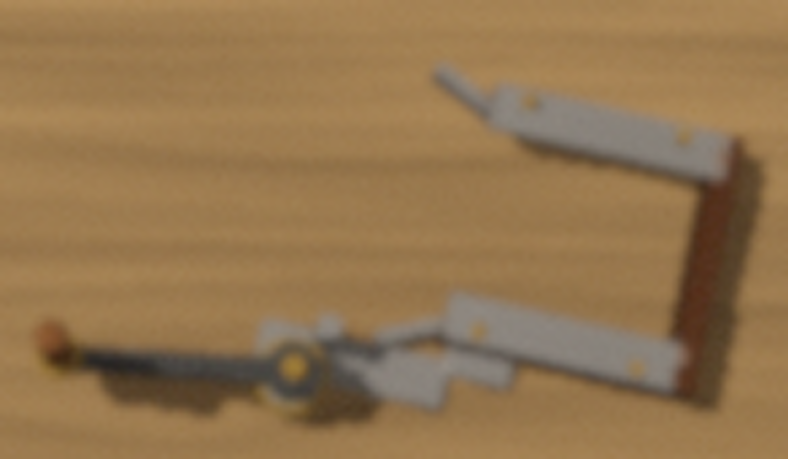

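View pics/c2.png

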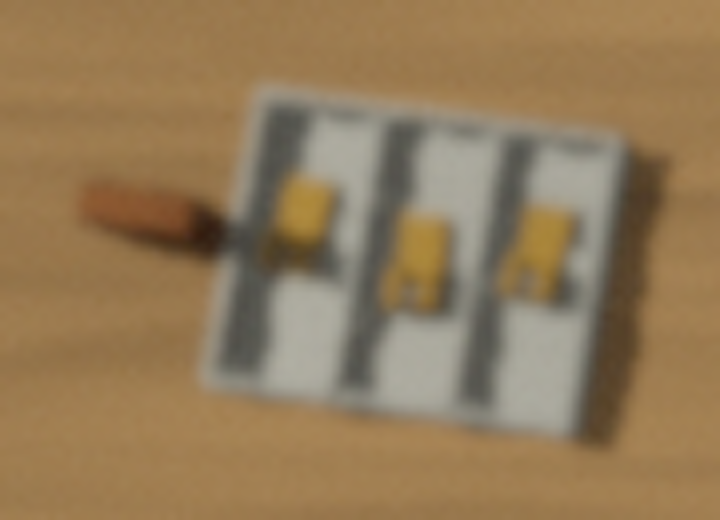

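```bash
cat > h.py <<'E'
import numpy as np
def cast(c,uv,z):
    K,P=c["K"],c["pose"]; d=P[:3,:3]@np.linalg.inv(K)@np.array([uv[0],uv[1],1.]); o=P[:3,3]
    return (o+d*(z-o[2])/d[2])[:2]
def rigid(L,W):
    L,W=np.array(L,float),np.array(W,float); l,w=L.mean(0),W.mean(0); a,b=L-l,W-w
    t=np.arctan2((a[:,0]*b[:,1]-a[:,1]*b[:,0]).sum(),(a*b).sum()); R=np.array([[np.cos(t),-np.sin(t)],[np.sin(t),np.cos(t)]])
    return w-R@l,t,R,(W-(L@R.T+w-R@l))
def up(p,k,o): return [(p[0]+.5)/k-.5+o[0],(p[1]+.5)/k-.5+o[1]]
E
python3 - <<'E'
from h import *
np.set_printoptions(precision=1,suppress=True)
c=np.load("top0.npz"); f=lambda p,z:cast(c,up(p,5.4,(212,140)),z)
W=[f(p,26) for p in[(490,124),(722,182),(455,292),(690,347)]]+[f((294,366),46)]
o,t,R,r=rigid([(-45,38),(55,38),(-45,-38),(55,-38),(-105,-90)],W); print("fix",o,np.degrees(t),r.tolist())
print("home fin",o+R@[-72,0],"stop post",o+R@[-105,10], "rest post",o+R@(np.array([-105,-90])+100*np.array([np.cos(np.radians(190)),np.sin(np.radians(190))])),"seen post",f((50,338),100))
g=lambda p,z:cast(c,up(p,8,(90,170)),z)
W=[g(p,18) for p in[(622,133),(578,437),(205,385),(257,88)]]
o2,t2,R2,r2=rigid([(55,45),(55,-45),(-55,-45),(-55,45)],W);print("tray",o2,np.degrees(t2),r2.tolist(),"fin",o2+R2@[-72,0],"seen",g((140,210),52))
print("tray in fixture",R.T@(o2-o))
E
```

```text
fix [ 621.1 -184. ] -103.20111206320087 [[1.2487382506828908, 2.524177102502051], [-0.7320314491262252, -1.890062932844529], [-0.3689675213057626, 1.0906268889554553], [-0.3228588791242828, -3.3878574202419713], [0.17511959887383455, 1.6631163616290223]]
home fin [ 637.6 -113.9] stop post [654.8 -84.1] rest post [563.1  38.6] seen post [560.   40.6]
tray [570.2 234.2] -96.2782079386267 [[0.2745727050427149, 0.24758037499157126], [-1.1832784840103159, -1.0591486977799036], [0.5244209781561722, 0.13011999883406133], [0.3842848008113151, 0.6814483239543279]] fin [578.1 305.8] seen [578.3 304.9]
tray in fixture [-395.6 -145.1]
```

```bash
cat >> h.py <<'E'
def rel(x,y,z,yaw):
    from cell import env
    from scipy.spatial.transform import Rotation as Ro
    s=env.state(); R=Ro.from_euler('xyz',s['tcp_rot']).as_matrix(); 
    d=R.T@(np.array([x,y,z])-s['eef_pos']); turn=np.degrees(s['tcp_rot'][2])-yaw
    print("rel",d.round(1),"turn",round((turn+180)%360-180,1),"| pos",s['eef_pos'].round(1),"yaw",np.degrees(s['tcp_rot'][2]).round(1),"F",s['ft_force'].round(1),"grip",s['grip_force'],"open",round(s['opening']*95.1,1),"t",s['t'])
E
python3 -c "
from h import *
rel(578,305.5,130,83.7)"
```

```text
rel [-457.  -157.1  103.2] turn 78.5 | pos [191.  594.9 233.2] yaw 162.2 F [0.5 0.6 0.2] grip 0.0 open 94.9 t 0.1
```

```bash
python3 -m crank '[[-40,-14,9,7,60],[-80,-28,18,14,60],[-120,-42,27,21,60],[-160,-56,36,28,60],[-200,-70,45,35,60],[-240,-84,54,42,60],[-280,-98,63,49,60],[-320,-112,72,56,60],[-360,-126,81,63,60],[-400,-140,90,70,60]]'; python3 -c "
from h import *
rel(578,305.5,130,83.7)"
```

```text
t: 0.93
eef_pos: [517.5, 347.7, 146.4]
tcp_rot: [-3.141, 0.0, 1.603]
ft_force: [1.0, 0.3, 0.3]
opening: 0.631
grip_force: 0.0
rel [-44.1  59.1  16.4] turn 8.1 | pos [517.5 347.7 146.4] yaw 91.8 F [1.  0.3 0.3] grip 0.0 open 60.0 t 0.9333
```

```bash
python3 -m crank '[[-22,29,8,4,50],[-44,58,16,8.5,50],[-44,58,16,8.5,50],[-44,58,16,8.5,50]]'; python3 - <<'E'
from h import *
from cell import env
import cv2
rel(578,305.5,44,83.7)
c=env.read_camera("scene"); cv2.imwrite("pics/s1.png",cv2.resize(c["img"][190:300,310:450],None,fx=5,fy=5,interpolation=cv2.INTER_CUBIC))
np.savez("s1.npz",**c)
# predicted pixel of fin top in scene
P=np.linalg.inv(c["pose"]);
for p in[(578.1,305.8,52)]:
    q=c["K"]@(P@np.array([*p,1]))[:3]; print(q[:2]/q[2], (q[:2]/q[2]-[310,190])*5)
E
```

```text
t: 1.27
eef_pos: [576.7, 305.9, 129.9]
tcp_rot: [-3.14, 0.001, 1.458]
ft_force: [-1.1, 0.3, -0.2]
opening: 0.529
grip_force: 0.0
rel [-0.2  1.5 85.9] turn -0.2 | pos [576.7 305.9 129.9] yaw 83.5 F [-1.1  0.3 -0.2] grip 0.0 open 50.3 t 1.2667
[407.62335364 253.7062982 ] [488.11676818 318.53149101]
```

View pics/s1.png

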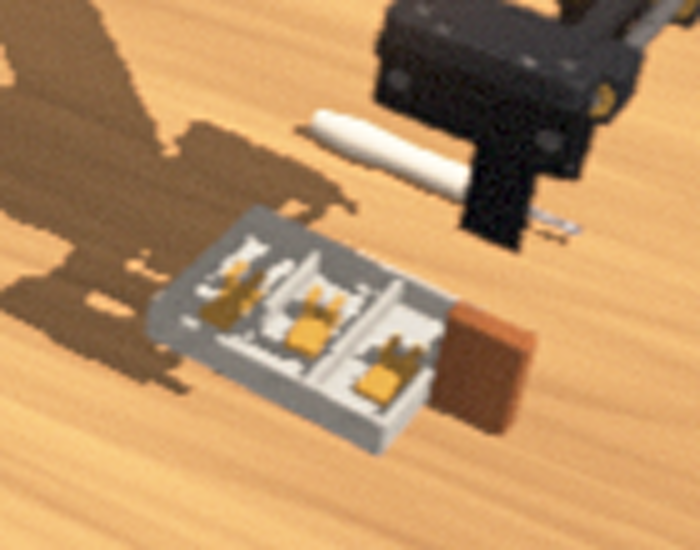

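The crop shows the fin top centred at about (492,322), against (488,318) predicted, so the estimate holds. Next I descend and grip.

```bash
python3 -m crank '[[0,1,25,0,50],[0,1,50,0,50],[0,1,70,0,50],[0,1,86,0,50],[0,1,86,0,0],[0,1,86,0,0],[0,1,86,0,0],[0,1,86,0,0],[0,1,86,0,0],[0,1,86,0,0]]'; python3 - <<'E'
from h import *
t=np.radians(-103.2);R=np.array([[np.cos(t),-np.sin(t)],[np.sin(t),np.cos(t)]]);o=np.array([621.1,-184])
rel(*(o+R@[-400,0]),44,76.8)
E
```

```text
t: 2.15
eef_pos: [577.1, 307.6, 46.1]
tcp_rot: [3.14, -0.001, 1.461]
ft_force: [1.0, 0.9, -0.1]
opening: 0.159
grip_force: 0.5
rel [-86.7 145.7   2.2] turn 6.9 | pos [577.1 307.6  46.1] yaw 83.7 F [ 1.   0.9 -0.1] grip 0.5291256867349148 open 15.1 t 2.15
```

```bash
python3 -m crank '[[0,0,0,0,0],[0,0,0,0,0],[-8,12,0,1,0],[-18,30,0,2,0],[-30,50,0,3,0],[-42,70,0,4,0],[-54,90,0,5,0],[-66,110,0,6,0],[-77,130,0,7,0],[-87,146,0,7,0]]'; python3 - <<'E'
from h import *
t=np.radians(-103.2);R=np.array([[np.cos(t),-np.sin(t)],[np.sin(t),np.cos(t)]]);o=np.array([621.1,-184])
rel(*(o+R@[-230,0]),44,76.8)
E
```

```text
t: 2.98
eef_pos: [713.1, 204.6, 46.0]
tcp_rot: [-3.141, -0.001, 1.337]
ft_force: [-5.8, 4.5, 8.8]
opening: 0.121
grip_force: 30.0
rel [-169.3   -0.2    1.8] turn -0.2 | pos [713.1 204.6  46. ] yaw 76.6 F [-5.8  4.5  8.8] grip 30.01375526189804 open 11.5 t 2.9833
```

```bash
python3 -m crank '[[-15,0,0,0,0],[-35,0,0,0,0],[-55,0,0,0,0],[-75,0,0,0,0],[-95,0,0,0,0],[-115,0,0,0,0],[-135,0,0,0,0],[-155,0,0,0,0],[-169,0,0,0,0],[-169,0,0,0,0]]'; python3 - <<'E'
from h import *
from cell import env
import cv2
t=np.radians(-103.2);R=np.array([[np.cos(t),-np.sin(t)],[np.sin(t),np.cos(t)]]);o=np.array([621.1,-184])
rel(*(o+R@[-72,0]),44,76.8)
c=env.read_camera("top");np.savez("t2.npz",**c); cv2.imwrite("pics/t2.png",cv2.resize(c["img"][130:230,205:360],None,fx=5,fy=5,interpolation=cv2.INTER_CUBIC))
E
```

```text
t: 3.82
eef_pos: [673.3, 38.0, 45.9]
tcp_rot: [3.141, 0.0, 1.337]
ft_force: [-1.1, -6.1, 5.8]
opening: 0.124
grip_force: 30.0
rel [-156.     0.4    1.9] turn -0.2 | pos [673.3  38.   45.9] yaw 76.6 F [-1.1 -6.1  5.8] grip 29.999620020389557 open 11.7 t 3.8167
```

View pics/t2.png

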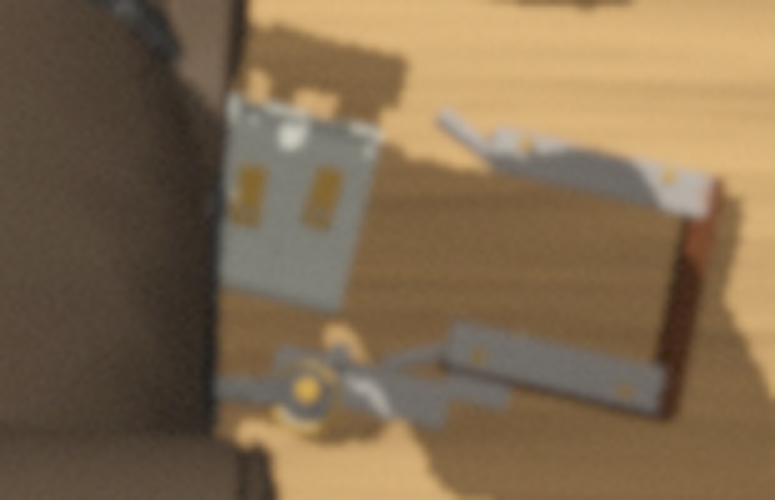

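The tray's front corners are at (381,127) and (342,312). The lip inner edges run (492,160)-(698,214) and (452,322)-(664,370). I'll compare the centrelines.

```bash
python3 - <<'E'
from h import *
np.set_printoptions(precision=1,suppress=True)
c=np.load("t2.npz"); f=lambda p,z:cast(c,up(p,5,(205,130)),z)
a,b=f((381,127),18),f((342,312),18)
print("tray front",a,b,np.linalg.norm(a-b),"ang",np.degrees(np.arctan2(*(a-b)[::-1]))-90)
u,v,w,x=[f(p,26) for p in[(490,160),(698,215),(452,322),(664,372)]]
print(np.linalg.norm(u-w),np.linalg.norm(v-x)); A=(u+w)/2;B=(v+x)/2
for q in((u,v),(w,x),(A,B)): print(q, np.degrees(np.arctan2(*(q[1]-q[0])[::-1])))
p0=f((684,222),30);p1=f((664,360),30); 
d=np.array([np.cos(np.radians(-103.2)),np.sin(np.radians(-103.2))]);n=np.array([-d[1],d[0]])
m=(a+b)/2
print("tray lateral rel to fix mid",[(m-q)@n for q in(A,B)], "fin tcp",[(np.array([673.3,38])-q)@n for q in(A,B)],"along",(A-m)@d)
E
```

```text
tray front [689.7 -95.6] [598.7 -77.1] 92.91265210300726 ang -101.49234625009939
80.95488344600038 77.75224786559411
(array([ 672., -147.]), array([ 646.5, -245.6])) -104.51516144628464
(array([ 593.2, -128.4]), array([ 570.8, -227.6])) -102.71211419976976
(array([ 632.6, -137.7]), array([ 608.6, -236.6])) -103.61404616509785
tray lateral rel to fix mid [np.float64(-0.4229443205364518), np.float64(0.312327652648861)] fin tcp [np.float64(-0.493124854942657), np.float64(0.24214711824265578)] along 52.656562566650024
```

Aligned to within half a millimetre. I'll push it in.

```bash
python3 -m crank '[[-10,0,0,0,0],[-22,0,0,0,0],[-34,0,0,0,0],[-46,0,0,0,0],[-58,0,0,0,0],[-70,0,0,0,0],[-82,0,0,0,0],[-94,0,0,0,0],[-106,0,0,0,0],[-106,0,0,0,0]]'; python3 - <<'E'
from h import *
t=np.radians(-103.2);R=np.array([[np.cos(t),-np.sin(t)],[np.sin(t),np.cos(t)]]);o=np.array([621.1,-184])
rel(*(o+R@[-72,0]),44,76.8)
E
```

```text
t: 4.7
eef_pos: [649.1, -64.3, 45.9]
tcp_rot: [3.14, -0.0, 1.337]
ft_force: [-2.0, -5.9, 5.7]
opening: 0.13
grip_force: 30.0
rel [-50.9   0.2   1.9] turn -0.2 | pos [649.1 -64.3  45.9] yaw 76.6 F [-2.  -5.9  5.7] grip 29.99889761209488 open 12.4 t 4.7
```

```bash
python3 -m crank '[[-10,0,0,0,0],[-20,0,0,0,0],[-30,0,0,0,0],[-38,0,0,0,0],[-42,0,0,0,0],[-45,0,0,0,0],[-47,0,0,0,0],[-47,0,0,0,0]]'; python3 - <<'E'
from h import *
t=np.radians(-103.2);R=np.array([[np.cos(t),-np.sin(t)],[np.sin(t),np.cos(t)]]);o=np.array([621.1,-184])
rel(*(o+R@[-72,0]),44,76.8)
E
```

```text
t: 5.37
eef_pos: [638.6, -108.4, 46.0]
tcp_rot: [3.14, -0.001, 1.338]
ft_force: [-0.7, 3.1, 6.9]
opening: 0.127
grip_force: 30.0
rel [-5.6  0.2  2. ] turn -0.1 | pos [ 638.6 -108.4   46. ] yaw 76.7 F [-0.7  3.1  6.9] grip 30.00007152557373 open 12.1 t 5.3667
```

```bash
python3 -m crank '[[-1,0,0,0,0],[-2,0,0,0,0],[-3,0,0,0,0],[-3,0,0,0,0]]'; python3 -m crank '[[-1,0,0,0,0],[-2,0,0,0,0],[-3,0,0,0,0],[-3,0,0,0,0]]';python3 -m crank '[[-1,0,0,0,0],[-2,0,0,0,0],[-2,0,0,0,0]]'
```

```text
t: 5.7
eef_pos: [638.1, -110.5, 46.0]
tcp_rot: [3.14, -0.001, 1.338]
ft_force: [1.9, 9.7, 7.7]
opening: 0.128
grip_force: 30.0
t: 6.03
eef_pos: [637.1, -110.8, 46.0]
tcp_rot: [-3.141, -0.004, 1.339]
ft_force: [3.2, 24.9, 11.5]
opening: 0.127
grip_force: 30.0
t: 6.28
eef_pos: [636.5, -111.8, 45.9]
tcp_rot: [-3.14, -0.005, 1.339]
ft_force: [2.3, 31.7, 11.3]
opening: 0.125
grip_force: 30.0
```

```bash
python3 -m crank '[[3,0,0,0,0],[4,0,0,0,0],[4,0,0,0,40],[4,0,0,0,40],[4,0,0,0,40],[4,0,0,0,40],[4,0,-30,0,50],[4,0,-70,0,50],[4,0,-110,0,50],[4,0,-110,0,50]]'; python3 -m crank '[[40,0,0,0,60],[80,0,0,0,60],[120,0,0,0,60],[160,0,0,0,60],[160,0,0,0,60]]'; python3 - <<'E'
from h import *
from cell import env
import cv2
rel(563,38.6,150,86.8)
c=env.read_camera("top");np.savez("t3.npz",**c); cv2.imwrite("pics/t3.png",cv2.resize(c["img"][130:230,205:360],None,fx=5,fy=5,interpolation=cv2.INTER_CUBIC))
c=env.read_camera("scene");np.savez("s3.npz",**c); cv2.imwrite("pics/s3.png",cv2.resize(c["img"][165:245,165:315],None,fx=5,fy=5,interpolation=cv2.INTER_CUBIC))
E
```

```text
t: 7.12
eef_pos: [639.9, -113.3, 162.5]
tcp_rot: [3.131, 0.0, 1.338]
ft_force: [1.1, -0.5, 0.3]
opening: 0.523
grip_force: 0.0
t: 7.53
eef_pos: [674.9, 49.3, 154.7]
tcp_rot: [3.141, -0.001, 1.343]
ft_force: [-0.2, -1.0, 0.1]
opening: 0.627
grip_force: 0.0
rel [ -35.8 -106.6    4.6] turn -9.9 | pos [674.9  49.3 154.7] yaw 76.9 F [-0.2 -1.   0.1] grip 0.0 open 59.7 t 7.5333
```

View pics/t3.png

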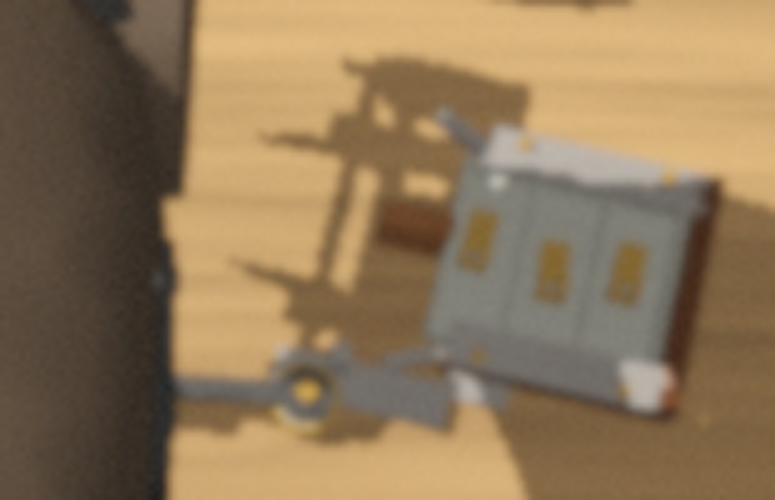

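View pics/s3.png

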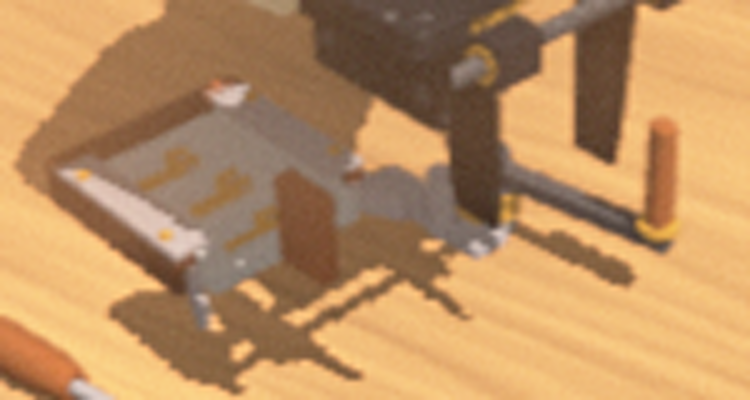

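```bash
python3 - <<'E'
from h import *
np.set_printoptions(precision=1,suppress=True)
c=np.load("t3.npz"); f=lambda p,z:cast(c,up(p,5,(205,130)),z)
o=np.array([621.1,-184]);t=np.radians(-103.4);R=np.array([[np.cos(t),-np.sin(t)],[np.sin(t),np.cos(t)]])
F=lambda p,z:R.T@(f(p,z)-o)
print("lip start",F((490,160),26),F((452,322),26),"lip end",F((698,215),26),F((664,372),26))
print("tray rear",F((462,165),18),F((430,338),18),"front",F((692,215),18),F((661,357),18),"fin end",F((380,218),52))
s=np.load("s3.npz"); g=lambda p,z:cast(s,up(p,5,(165,165)),z)
print("post scene",g((664,124),100), "scene lip outer corners",R.T@(g((188,248),26)-o),R.T@(g((60,170),26)-o),"fin end top",R.T@(g((340,205),52)-o))
E
```

```text
lip start [-47.8  40.9] [-47.6 -40. ] lip end [54.  38.9] [ 54.1 -38.8]
tray rear [-59.7  37.5] [-55.4 -48.5] front [52.7 40.5] [ 52.7 -30.5] fin end [-92.8  -5.8]
post scene [560.8  40.8] scene lip outer corners [-47.7  49.4] [50.7 58.5] fin end top [-99.3  -4.1]
```

Lip starts and tray edges share the same +2.5 mm offset, so the tray is home to within about 1–2 mm. To be certain, I'll give the fin end a light push with shut fingers, which is on the way to the post.

```bash
python3 - <<'E'
from h import *
o=np.array([621.7,-181.6]);t=np.radians(-103.4);R=np.array([[np.cos(t),-np.sin(t)],[np.sin(t),np.cos(t)]])
rel(*(o+R@[-120,0]),44,76.6)
E
```

```text
rel [-112.2    1.   110.6] turn 0.2 | pos [674.1  44.6 154.6] yaw 76.8 F [ 0.  -0.3 -0.5] grip 0.0 open 59.5 t 7.6333
```

```bash
python3 -m crank '[[-30,1,20,0,0],[-60,1,40,0,0],[-90,1,55,0,0],[-112,1,75,0,0],[-112,1,95,0,0],[-112,1,110,0,0],[-112,1,110,0,0],[-112,1,110,0,0]]'; python3 -m crank '[[-4,0,0,0,0],[-8,0,0,0,0],[-12,0,0,0,0],[-15,0,0,0,0],[-17,0,0,0,0],[-17,0,0,0,0]]'; python3 -m crank '[[-1,0,0,0,0],[-2,0,0,0,0],[-3,0,0,0,0],[-3,0,0,0,0]]'; python3 -m crank '[[-1,0,0,0,0],[-2,0,0,0,0],[-3,0,0,0,0],[-3,0,0,0,0]]'
```

```text
t: 8.3
eef_pos: [648.9, -67.2, 44.6]
tcp_rot: [-3.14, 0.0, 1.337]
ft_force: [0.1, -0.0, 0.0]
opening: 0.127
grip_force: 0.0
t: 8.8
eef_pos: [645.6, -82.5, 45.6]
tcp_rot: [3.141, -0.001, 1.338]
ft_force: [-0.2, 0.5, 1.3]
opening: 0.004
grip_force: 0.6
t: 9.13
eef_pos: [644.9, -82.7, 45.6]
tcp_rot: [-3.141, -0.003, 1.338]
ft_force: [0.1, 18.4, 5.7]
opening: 0.006
grip_force: 9.1
t: 9.47
eef_pos: [644.5, -83.0, 45.7]
tcp_rot: [-3.141, -0.006, 1.338]
ft_force: [4.7, 36.6, 5.7]
opening: 0.002
grip_force: 18.1
```

The tray is solid at 37 N, so it is home. On to the post.

```bash
python3 -m crank '[[10,0,0,0,0],[20,0,-10,0,0],[25,0,-40,0,10],[25,0,-80,0,30],[25,0,-105,0,50],[25,0,-105,0,50]]'; python3 -c "
from h import *
rel(561.5,40.8,150,86.8)"
```

```text
t: 9.97
eef_pos: [652.0, -64.2, 156.6]
tcp_rot: [3.133, -0.0, 1.339]
ft_force: [0.4, -0.1, 0.1]
opening: 0.226
grip_force: 0.0
rel [  81.4 -112.3    5.6] turn -10.1 | pos [652.  -64.2 156.6] yaw 76.7 F [ 0.4 -0.1  0.1] grip 0.0 open 21.5 t 9.9667
```

```bash
python3 -m crank '[[20,-28,0,-3,60],[40,-56,0,-6,60],[60,-84,0,-10,60],[81,-112,0,-10,60],[81,-112,0,-10,60],[81,-112,0,-10,60]]'; python3 - <<'E'
from h import *
from cell import env
import cv2
rel(561.5,40.8,84,86.8)
c=env.read_camera("scene"); cv2.imwrite("pics/s4.png",cv2.resize(c["img"][145:245,215:335],None,fx=5,fy=5,interpolation=cv2.INTER_CUBIC))
E
```

```text
t: 10.47
eef_pos: [558.8, 41.7, 150.6]
tcp_rot: [3.141, 0.0, 1.515]
ft_force: [0.5, 0.3, 1.1]
opening: 0.616
grip_force: 0.0
rel [-0.7  2.7 66.6] turn -0.0 | pos [558.8  41.7 150.6] yaw 86.8 F [0.5 0.3 1.1] grip 0.0 open 58.6 t 10.4667
```

View pics/s4.png

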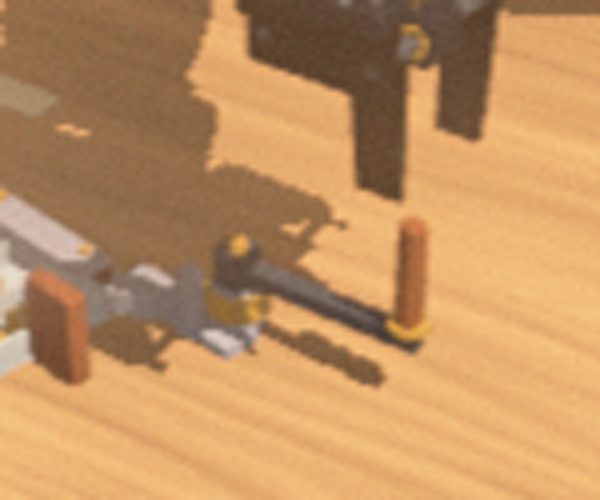

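The post top is at (414,222) in the crop, below and between the open fingers. Descend and grip.

```bash
python3 -m crank '[[0,2,25,0,60],[0,2,50,0,60],[0,2,67,0,60],[0,2,67,0,0],[0,2,67,0,0],[0,2,67,0,0],[0,2,67,0,0],[0,2,67,0,0],[0,2,67,0,0],[0,2,67,0,0]]';python3 -m crank '[[0,0,0,0,0],[0,0,0,0,0],[0,0,0,0,0],[0,0,0,0,0]]'; python3 - <<'E'
from h import *
from cell import env
s=env.state();rel(561.5,40.8,84,86.8)
p=s['eef_pos'][:2]; o=np.array([621.7,-181.6]);t=np.radians(-103.4);R=np.array([[np.cos(t),-np.sin(t)],[np.sin(t),np.cos(t)]])
q=R.T@(p-o); v=q-np.array([-105,-90]); print("fix",q,"r",np.linalg.norm(v),"ang",np.degrees(np.arctan2(v[1],v[0]))%360)
# arc rows: chord in tool frame at start, using assumed r=100, arm angle 190, tool y=tangent
for k in range(0,106,7):
    a=np.radians(k); # tool y = tangential(cw), radial outward = tool ?
    print(k, "tang",round(100*np.sin(a),1),"inward",round(100*(1-np.cos(a)),1))
y=s['tcp_rot'][2]; ty=np.array([np.sin(y),-np.cos(y)]);tx=np.array([np.cos(y),np.sin(y)]);rad=R@v/np.linalg.norm(v);print("outward in tool x,y",rad@tx,rad@ty)
E
```

```text
t: 11.35
eef_pos: [561.7, 40.5, 83.7]
tcp_rot: [3.141, -0.0, 1.513]
ft_force: [0.3, 0.1, 0.1]
opening: 0.198
grip_force: 0.0
t: 11.68
eef_pos: [561.5, 40.6, 83.4]
tcp_rot: [3.141, -0.0, 1.513]
ft_force: [-2.6, 0.2, 6.1]
opening: 0.141
grip_force: 30.0
rel [ 0.2 -0.  -0.6] turn -0.1 | pos [561.5  40.6  83.4] yaw 86.7 F [-2.6  0.2  6.1] grip 30.00102549791336 open 13.4 t 11.6833
fix [-202.23618737 -110.04325925] r 99.28045313612462 ang 191.64722510411596
0 tang 0.0 inward 0.0
7 tang 12.2 inward 0.7
14 tang 24.2 inward 3.0
21 tang 35.8 inward 6.6
28 tang 46.9 inward 11.7
35 tang 57.4 inward 18.1
42 tang 66.9 inward 25.7
49 tang 75.5 inward 34.4
56 tang 82.9 inward 44.1
63 tang 89.1 inward 54.6
70 tang 94.0 inward 65.8
77 tang 97.4 inward 77.5
84 tang 99.5 inward 89.5
91 tang 100.0 inward 101.7
98 tang 99.0 inward 113.9
105 tang 96.6 inward 125.9
outward in tool x,y 0.9996346314213332 -0.027029681151192548
```

```bash
python3 -m crank '[[-0.7,12.2,0,7,0],[-3,24.2,0,14,0],[-6.6,35.8,0,21,0],[-11.7,46.9,0,28,0],[-18.1,57.4,0,35,0],[-25.7,66.9,0,42,0],[-34.4,75.5,0,49,0],[-34.4,75.5,0,49,0]]'; cat >>h.py <<'E'
def arm():
    from cell import env
    s=env.state();p=s['eef_pos'][:2]; o=np.array([621.7,-181.6]);t=np.radians(-103.4);R=np.array([[np.cos(t),-np.sin(t)],[np.sin(t),np.cos(t)]])
    q=R.T@(p-o); v=q-np.array([-105,-90]); y=s['tcp_rot'][2]
    print("fix",q.round(1),"r",np.linalg.norm(v).round(1),"ang",np.degrees(np.arctan2(v[1],v[0]))%360,"F in fix",(R.T@s['ft_force'][:2]).round(1),"tool y in fix deg",np.degrees(y-np.pi/2-t))
E
python3 -c "
from h import *
arm()"
```

```text
t: 12.35
eef_pos: [636.1, 1.2, 83.4]
tcp_rot: [3.142, -0.001, 0.649]
ft_force: [-1.4, 6.7, 7.9]
opening: 0.143
grip_force: 30.0
fix [-181.2  -28.3] r 98.0 ang 141.01344649733184 F in fix [-6.2 -2.9] tool y in fix deg 50.58395323351231
```

```bash
python3 -m crank '[[-0.3,12.2,0,7,0],[-2.3,24.2,0,14,0],[-5.6,35.8,0,21,0],[-10.7,46.9,0,28,0],[-17.1,57.4,0,35,0],[-24.7,66.9,0,42,0],[-24.7,66.9,0,42,0]]';python3 -c "
from h import *
arm()"
```

```text
t: 12.93
eef_pos: [655.9, -66.9, 83.4]
tcp_rot: [-3.14, 0.001, -0.084]
ft_force: [-3.2, 7.8, 7.8]
opening: 0.141
grip_force: 30.0
fix [-119.5    6.7] r 97.8 ang 98.55152151721609 F in fix [-6.8 -4.9] tool y in fix deg 8.567081742295763
```

```bash
python3 -m crank '[[0,3,0,2,0],[-0.3,6,0,4,0],[-0.7,9,0,5,0],[-1,11,0,6,0],[-1,11,0,6,0]]';python3 -c "
from h import *
arm()"; python3 -m crank '[[0,1,0,1,0],[0,2,0,1,0],[0,2,0,1,0]]';python3 -c "
from h import *
arm()"
```

```text
t: 13.35
eef_pos: [654.7, -76.2, 83.4]
tcp_rot: [-3.14, -0.0, -0.181]
ft_force: [-0.5, 8.3, 4.6]
opening: 0.142
grip_force: 30.0
fix [-110.2    7.6] r 97.8 ang 93.02948876883389 F in fix [-7.9 -2.4] tool y in fix deg 3.0103370802455474
t: 13.6
eef_pos: [654.3, -77.9, 83.5]
tcp_rot: [-3.14, -0.0, -0.198]
ft_force: [-0.3, 8.7, 4.1]
opening: 0.142
grip_force: 30.0
fix [-108.4    7.7] r 97.8 ang 92.00427012572196 F in fix [-8.4 -2.3] tool y in fix deg 2.0758977240477092
```

Spring load is about 8 N. I'll creep in until the stop shows as a sharp rise in force.

```bash
for i in 1 2; do python3 -m crank '[[0,1,0,0.5,0],[0,2,0,1,0],[0,2,0,1,0],[0,2,0,1,0]]';python3 -c "
from h import *
arm()"; done
```

```text
t: 13.93
eef_pos: [653.9, -79.7, 83.5]
tcp_rot: [-3.14, -0.0, -0.215]
ft_force: [0.0, 8.1, 3.8]
opening: 0.144
grip_force: 30.0
fix [-106.6    7.8] r 97.8 ang 90.92465317488426 F in fix [-7.9 -1.9] tool y in fix deg 1.0885456080186167
t: 14.27
eef_pos: [653.7, -80.7, 83.4]
tcp_rot: [-3.139, -0.0, -0.232]
ft_force: [1.2, 14.2, 4.2]
opening: 0.141
grip_force: 30.0
fix [-105.6    7.8] r 97.8 ang 90.32382283307703 F in fix [-14.1  -2.1] tool y in fix deg 0.0892398870236998
```

```bash
python3 -m crank '[[0,1,0,0,0],[0,2,0,0,0],[0,2,0,0,0],[0,2,0,0,0]]';python3 - <<'E'
from h import *
from cell import env
import cv2
arm()
c=env.read_camera("scene"); cv2.imwrite("pics/s5.png",cv2.resize(c["img"][150:270,150:310],None,fx=5,fy=5,interpolation=cv2.INTER_CUBIC))
E
```

```text
t: 14.6
eef_pos: [653.6, -81.3, 83.5]
tcp_rot: [-3.137, -0.001, -0.232]
ft_force: [5.2, 23.5, 4.3]
opening: 0.143
grip_force: 30.0
fix [-104.9    7.8] r 97.8 ang 89.9692301492804 F in fix [-24.   -0.4] tool y in fix deg 0.09468183233621652
```

View pics/s5.png

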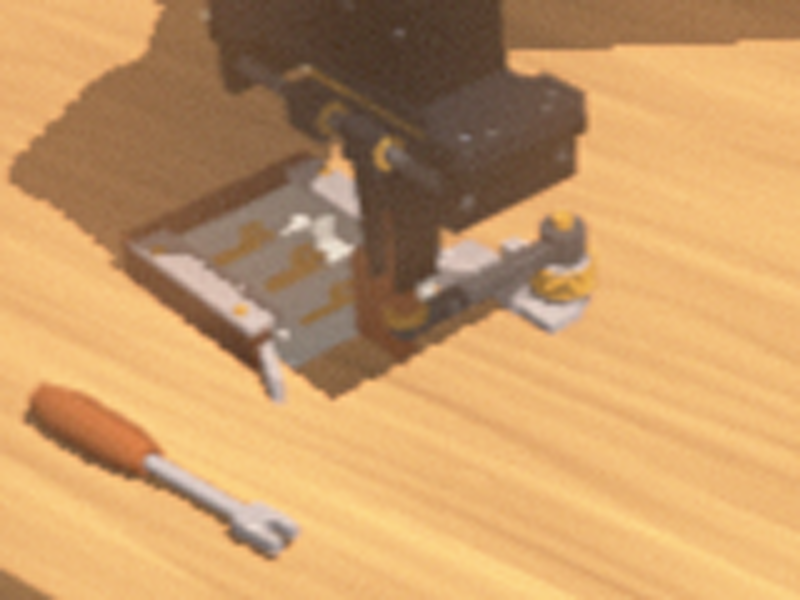

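The keeper arm crosses the mouth behind the fin, from its pivot at (563,240) to the gripped post at (405,310). The force has risen to 24 N against the stop. The tray is home with all three flanges in it.

```bash
python3 -c "
from cell import env
print(env.job_done())"
```

```text
the job is handed in; nothing more can be done
None
```

The tray is home in the fixture with all three flanges in it, and the gripper is holding the keeper arm against its stop, ready for you to pin; nothing touched the key top, pricking tool or wrench.

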